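# Clutch the praline dispenser's finger wheel in and wind the drum to its stop

### The job

The red finger wheel on top of the praline dispenser has been pulled up out of its drive. Press on it and turn it until its hidden clutch teeth drop in between those of the drum, push it fully home, and then wind the drum clockwise (seen from above) with the wheel up to its end stop, where the brass-framed hatch faces the outlet lip. Do not force the wheel, let go at the end, and leave the card terminal, the price tent and the gold ribbon spool where they are.

Things in the scene. Friction and masses are not known exactly. Their poses are not given: they have to be found in the camera images.
- dispenser: Round counter-top praline dispenser, fixed to the counter. Dark wooden base 184 mm across and 16 mm high, origin at the centre of its underside, z up along the axis of drum and wheel, -x towards its outlet lip. Upon it turns a clear drum 170 mm across with a black top 56 mm above the counter, then a brass collar 80 mm across, then the red finger wheel.
- wheel_center (a point): Point on the wheel's axis at the height of its upper face. The red finger wheel is 128 mm across, with a raised rim 12 mm high; its face is 89 mm above the counter when up, 76 mm when fully home. It turns freely and without end about the vertical axis; its slide is stiff (about 4.5 N to move it) and it stays at the height where it is left (fingers leaning on the cup can drag it up).
- cup (a point): Centre of the floor of the round finger cup on the wheel, 36 mm from the wheel's axis: a black ring, 48 mm inside and 54 mm outside diameter, wall 14 mm high above the floor, open at the top. Closed fingertips set down in it can press the wheel down and lead it round in a circle. The point turns and sinks with the wheel; its x axis points outwards from the wheel's axis.
- hatch (a point): Centre of the brass-framed hatch on the side of the clear drum (38 mm wide), 84 mm from the axis, 34 mm above the counter; turns with the drum. A brass mark on the drum's black top shows the same direction.
- outlet (a point): Middle of the outlet lip at the foot of the dispenser, 100 mm from its axis, 11 mm above the counter; fixed to the base.
- wheel_lift (a joint): How far the wheel is pushed down, m: 0 pulled up, 0.013 fully home. Its six hidden clutch teeth (60 degrees apart) meet the tips of the drum's six at 0.003; they sink deeper only in the gaps, which are about 7 degrees wider than the teeth and lie differently in every case, unseen: press with about 8 N and turn until the wheel drops, then push home.
- drum (a joint): Angle of the drum, rad, growing clockwise seen from above: 0 to 2.6, where it meets its end stop with the hatch right over the outlet lip. A brake holds it where it is left: turning it takes 0.3 N m (8 N at the finger cup), so it does not follow the wheel until the clutch is in.
- card_terminal_2: Grey card terminal with keys, 175 x 71 x 46 mm, lying on the counter right of the dispenser; a bystander. Origin at the centre of its underside.
- tent_c: Small price tent on a wooden foot, 18 x 58 x 38 mm, standing left of the dispenser; a bystander. Origin at the centre of its underside.
- ribbon_gold: Spool of gold ribbon lying flat, 64 mm across, 26 mm high, far left behind the bell; a bystander. Origin at the centre of its underside.

How it is judged:
On the way, in this order (a step that is already met when the one before it is completed fails the run):
1. the wheel is clutched in: pushed fully home (value of joint wheel_lift above 0.0115 m), for 0.2 s.
2. the drum is wound to its end stop with the wheel home (value of joint wheel_lift above 0.0115 m and value of joint drum above 2.54 rad), for 0.2 s.
At the end, for the whole second after the job is handed in: The wheel is pushed home (at least 11.5 of its 13 mm) and the drum stands at its end stop (within 0.06 rad), at rest; the card terminal, price tent and ribbon spool are within 30 mm of where they stood (all of step 2 and velocity of joint drum below 0.05 rad/s); the robot touches nothing.
It fails at once if a bystander (card terminal, price tent, gold ribbon) is moved by more than 30 mm (distance of any of card_terminal_2, tent_c, ribbon_gold from where it was at the start of the episode above 0.03 m).
It fails at once if the dispenser is forced: the fingers bear on it with more than 110 N, all their contacts added up (contact force between the fingers and dispenser above 110 N).
It also fails if it takes over 48 s, if anything falls off the work surface, if the arm or the gripper's body presses on something with over 40 N, if the wrist force passes 120 N, or if a joint passes its speed limit or range.

### The arm

A 6-joint arm with a two-finger parallel gripper is mounted at the origin on a cart in front of the work surface, level with it; the furniture and walls round the work are solid. World frame = base frame: x ahead of the robot, y to its left, z up, the work surface at z = 0. Lengths are in m, angles in rad, forces in N, time in s.
With the tool pointing down it reaches from about 0.275 to 0.725 m from the base axis. Payload 5.6 kg.
Tool frame: the origin (TCP) lies at the very end of the fingers, on their centre line; the grasp point (between the pads) lies ctrl.pinch_z behind it (ctrl.pinch_z is the distance from the TCP to the grasp point, in m); z points along the fingers, y is the line along which they close (so a half turn about z gives the same grasp; the last joint's range is limited). The gripper opens to 85 mm and grips with 20 to 120 N. Pads are 22 mm wide; open, the fingers measure 114 mm over their backs; the gripper's body (76 mm by 85 mm) begins 54 mm behind the grasp point. The pads swing forward as they close: fully open they stand 13 mm farther back than shut.
Start: joints at [0.285, 0.255, 0.108, 0, -1.424, -0.285], TCP at [0.55, 0, 0.197] pointing down, gripper open.
Joint ranges: [-2.95, 2.95], [-1.21, 1.97], [-1.09, 1.5], [-2.87, 1.71], [-2.94, -0.07], [-3.05, 3.05]. Speed limits (rad/s): [2.57, 2.57, 3.14, 3.14, 3.14, 3.14].

### API

Orientations are given as a rotation vector (axis times angle).
In Python, from bench import ctrl gives the robot as it stands.
- The arm moves only by the shell command python3 -m jog 'ROWS' [OPENING] [FORCE]. ROWS is JSON, a list of rows, each a list of 4 numbers: the shift along the tool's x, y, z in units of 100 mm (1.0 is 100 mm), then the turn about the tool's z in units of pi/2 rad (1.0 is pi/2 rad). A call has 1 to 5 rows; each row shifts and turns the commanded pose from where the row before left it, along the tool's axes as they then stand; what a row does not reach is not made up. A row lasts 1/12 s, in which the tool goes at most 41.7 mm and 7.16 degrees, less where a joint would pass 70% of its speed; a pose out of reach is approached as far as the arm can. A call with a number of a shift or a turn outside -1 to 1 is refused whole. A call with a gripper value outside its range is refused whole. OPENING is the finger opening in mm, from 0 to 85.4, set as the call begins (- or left out, the last holds). The fingers move at their own pace and stop on an object; FORCE is the grip in N (left out, the last holds). Time passes only in rows, so rows that do not move let the fingers close. It gives the time, the measured TCP pose, the force, the opening and the grip force at its end, in the units of the state.
- ctrl.get_obs(): the state, without advancing time (a new reading comes with each control period).
- ctrl.grab_frame(name): name is "scene" or "side" or "wrist"; returns (picture, depth): 420x560x3 uint8, blue, green, red; 420x560 float32, m along the optical axis (not along the pixel's ray), 0 where there is no reading.
- ctrl.get_calibration(name): a dict with "fx", "fy", "cx", "cy" (pixels), "R" (3x3) and "t" (3): a world point X has camera coordinates R X + t. Camera axes: x right, y down, z forward; pixel columns grow to the right and rows downward; lengths in m; the calibration is good to about 2 mm. A picture is of the moment at which its call begins: read the wrist's pose just before it. get_calibration takes no time and is no camera call; for the wrist camera it gives the pose at the moment of the call.
- ctrl.close_job(): hands the job in; it is judged then, once.
Trained networks look in the newest picture that a camera, given by its name, has taken for a name from the list of things; names that differ only in an ending like _2 or _b are one class to them, and where a whole thing is asked for, a point or a joint stands for the part that bears it (a point fixed in the world has none). Each returns a list of dicts, best first, with "p" (0 to 1); they miss things now and then, are a little off and sometimes report something else, mostly with a low value. They report only what shows in the picture. A call takes as long as a camera call.
- ctrl.outline_of(thing, camera): "pixels" (420x560 bool, what is visible of it).
- ctrl.mark_of(thing, camera): "xyz" ([x, y, z] in m, in world coordinates, good to about 4 mm: a listed point, or the origin of a listed thing).
The state is a dict: "clock": time; "joint_pos": joint angles; "qvel": joint speeds; "tau": joint torques, N m; "eef_pos": TCP position; "ee_rot": TCP orientation; "ft_force": force on the tool from outside, world axes, zero at the start; "ft_torque": the same for the moment, N m; "opening": opening from 0.0 (shut) to 1.0 (fully open); "gripper_force": force on a finger pad.
Only numpy, scipy, OpenCV 4.12 (cv2) and the standard library are available. Lean on these libraries where they do the work, as an engineer would, in place of code of your own. Each camera call takes 0.05 s, during which the arm holds its last target. There are 200 camera calls.

## Working session

There is one attempt and no reset: what is moved stays moved. The work goes in short steps, Python scripts to look and compute and a shell command to move; the robot and the scene stay as the last step left them, time stands still between calls to the robot, and variables do not carry over. Pictures are saved under pics/ and viewed, at most 10 in all, crops included, and the job is handed in when it is done.

```bash
mkdir -p pics; ls; python3 - <<'E'
from bench import ctrl
import cv2,numpy as np
ims=[]
for c in("scene","side"):
    im,d=ctrl.grab_frame(c);ims.append(im)
    for n in("dispenser","wheel_center","cup","hatch","outlet","card_terminal_2","tent_c"):
        print(c,n,[(np.round(r["xyz"],3).tolist(),round(r["p"],2)) for r in ctrl.mark_of(n,c)[:2]])
o=ctrl.get_obs();print(o["clock"],o["eef_pos"],o["ee_rot"],o["ft_force"],ctrl.pinch_z)
cv2.imwrite("pics/a.png",cv2.resize(np.vstack(ims),(560,600) if 0 else (400,600)))
cv2.imwrite("pics/a.png",ims[0])
cv2.imwrite("pics/b.png",ims[1])
E
```

```text
pics
scene dispenser [([0.553, 0.044, 0.001], 0.8)]
scene wheel_center [([0.556, 0.043, 0.092], 0.75)]
scene cup [([0.587, 0.035, 0.091], 0.82)]
scene hatch []
scene outlet [([0.466, -0.008, 0.012], 0.93)]
scene card_terminal_2 [([0.554, -0.172, 0.001], 0.89)]
scene tent_c [([0.494, 0.149, -0.006], 0.5)]
side dispenser [([0.557, 0.039, 0.001], 0.69)]
side wheel_center [([0.556, 0.044, 0.087], 0.81), ([0.491, 0.154, 0.003], 0.32)]
side cup [([0.586, 0.029, 0.089], 0.87)]
side hatch [([0.626, -0.006, 0.034], 0.94)]
side outlet [([0.471, -0.005, 0.011], 0.74)]
side card_terminal_2 [([0.554, -0.176, -0.0], 0.65)]
side tent_c [([0.488, 0.154, 0.002], 0.74)]
0.8 [5.50009578e-01 3.21988425e-05 1.96622668e-01] [-2.22142867e+00  2.22137122e+00 -6.44527374e-05] [ 0.17428003 -0.65196553  0.33533869] 0.0187
```

View pics/a.png

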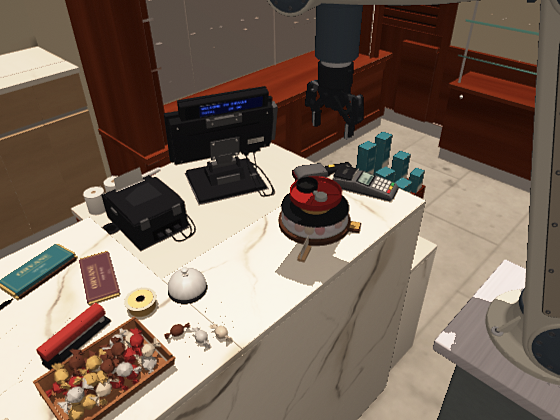

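The scene view shows the dispenser at about (315, 205) with the red wheel and its black cup at (307, 185). The terminal is behind it at (375, 180) and the tent in front at (305, 250). Next I'll take a wrist view to measure more precisely.

```bash
python3 -m jog '[[0,0,-0.3,0],[0,0,-0.3,0],[0,0.3,0,0],[0,0,0,0]]' 0 30; python3 - <<'E'
from bench import ctrl
import cv2,numpy as np
im,d=ctrl.grab_frame("wrist")
for n in("dispenser","wheel_center","cup","hatch","outlet","card_terminal_2","tent_c"):
    print(n,[(np.round(r["xyz"],3).tolist(),round(r["p"],2)) for r in ctrl.mark_of(n,"wrist")[:2]])
cv2.imwrite("pics/w.png",im)
K=ctrl.get_calibration("wrist");R,t=np.array(K["R"]),np.array(K["t"])
v,u=np.mgrid[:420,:560];P=np.stack([(u-K["cx"])/K["fx"]*d,(v-K["cy"])/K["fy"]*d,d],-1)
W=(P-t)@R
hsv=cv2.cvtColor(im,cv2.COLOR_BGR2HSV)
red=((hsv[...,0]<8)|(hsv[...,0]>172))&(hsv[...,1]>150)&(d>0)&(W[...,2]>.07)&(W[...,2]<.12)
p=W[red];print(len(p),p.min(0),p.max(0),np.percentile(p[:,2],[5,25,50,75,95]))
top=p[p[:,2]>np.percentile(p[:,2],50)+.006]
(c,r)=cv2.minEnclosingCircle(p[:,:2].astype(np.float32)*1000);print("red circ",c,r)
print(ctrl.get_obs()["eef_pos"])
E
```

```text
clock: 1.13
eef_pos: [0.5185, -0.0, 0.2592]
ee_rot: [-2.219, 2.219, -0.003]
ft_force: [0.9, 0.6, -0.0]
opening: 0.458
gripper_force: 0.0
dispenser [([0.552, 0.042, -0.001], 0.75)]
wheel_center [([0.554, 0.037, 0.091], 0.8)]
cup [([0.593, 0.032, 0.087], 0.89)]
hatch [([0.624, -0.007, 0.035], 0.94)]
outlet [([0.47, -0.007, 0.008], 0.86)]
card_terminal_2 [([0.551, 0.044, -0.0], 0.69)]
tent_c [([0.49, 0.153, 0.0], 0.75)]
9050 [ 0.49141721 -0.02062169  0.08146383] [0.61859772 0.10502195 0.10134917] [0.08524263 0.08607828 0.08671732 0.08930853 0.09862176]
red circ (555.1729736328125, 42.818641662597656) 63.75816345214844
[5.20194505e-01 1.99300043e-06 2.55984896e-01]
```

View pics/w.png

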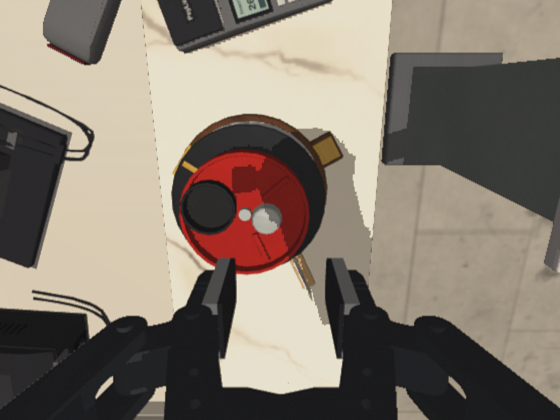

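The wrist view shows the red wheel round about (245, 212), the black cup at (208, 207) and a grey knob at (267, 220). The hatch mark is at (188, 165) and the lip at (327, 148). This puts the wheel axis at (0.555, 0.043) and the cup at (0.5895, 0.032), so I'll move above the cup and descend.

```bash
python3 -m jog '[[-0.16,-0.35,0.1,0],[-0.16,-0.345,0.2,0],[0,0,0.35,0],[0,0,0.35,0],[0,0,0.35,0]]' 0 30; python3 -m jog '[[0,0,0,0],[0,0,0,0]]'; python3 - <<'E'
from bench import ctrl
import cv2,numpy as np
im,d=ctrl.grab_frame("side")
m=ctrl.mark_of("cup","side")[0];print(m["xyz"],ctrl.get_obs()["eef_pos"],ctrl.get_obs()["opening"])
K=ctrl.get_calibration("side");q=np.array(K["R"])@m["xyz"]+K["t"]
u,v=int(q[0]/q[2]*K["fx"]+K["cx"]),int(q[1]/q[2]*K["fy"]+K["cy"]);print(u,v)
cv2.imwrite("pics/s.png",cv2.resize(im[max(0,v-90):v+60,max(0,u-100):u+100],None,fx=3,fy=3))
E
```

```text
clock: 1.95
eef_pos: [0.5889, 0.0318, 0.1198]
ee_rot: [2.221, -2.221, -0.001]
ft_force: [0.7, 0.9, -0.4]
opening: 0.003
gripper_force: 0.0
clock: 2.12
eef_pos: [0.5876, 0.0309, 0.121]
ee_rot: [2.218, -2.218, -0.002]
ft_force: [0.4, -0.3, 2.3]
opening: 0.004
gripper_force: 0.0
[0.5875, 0.0319, 0.0899] [0.59031305 0.03146829 0.12503195] -0.0004624525600526927
303 221
```

View pics/s.png

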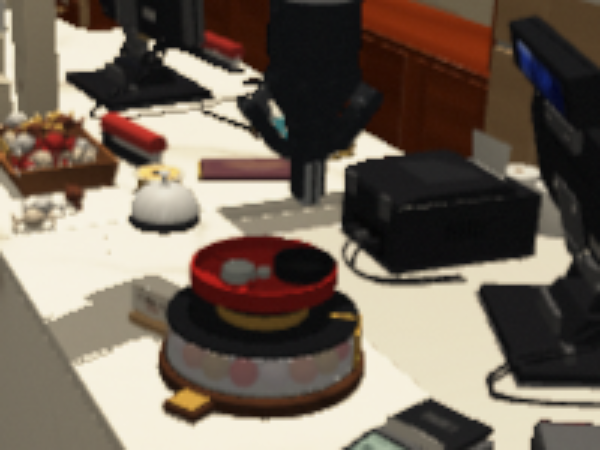

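The crop shows the closed fingertips at (308, 200) straight above the black cup at (305, 265), clear of everything else. I'll descend until contact.

```bash
python3 -m jog '[[0,0,0.12,0],[0,0,0.12,0],[0,0,0,0]]'; python3 -m jog '[[0,0,0.05,0],[0,0,0,0]]';python3 -m jog '[[0,0,0.03,0],[0,0,0,0]]' ;python3 -m jog '[[0,0,0.02,0],[0,0,0,0]]'
```

```text
clock: 2.47
eef_pos: [0.5889, 0.0318, 0.0991]
ee_rot: [-2.22, 2.221, -0.001]
ft_force: [0.0, -0.1, -0.3]
opening: -0.001
gripper_force: 0.0
clock: 2.63
eef_pos: [0.5893, 0.0317, 0.0945]
ee_rot: [-2.22, 2.22, -0.002]
ft_force: [1.1, 0.9, 0.2]
opening: 0.002
gripper_force: 0.0
clock: 2.8
eef_pos: [0.5888, 0.0316, 0.0907]
ee_rot: [-2.221, 2.221, -0.001]
ft_force: [-0.4, 0.1, -0.5]
opening: 0.0
gripper_force: 0.0
clock: 2.97
eef_pos: [0.5884, 0.0316, 0.0881]
ee_rot: [-2.221, 2.221, 0.0]
ft_force: [-1.0, 0.7, 0.0]
opening: -0.004
gripper_force: 0.0
```

```bash
for i in 1; do python3 -m jog '[[0,0,0.02,0],[0,0,0,0]]'; python3 -m jog '[[0,0,0.01,0],[0,0,0,0]]';python3 -m jog '[[0,0,0.01,0],[0,0,0,0]]' ;python3 -m jog '[[0,0,0.01,0],[0,0,0,0]]'; done | grep -E "eef|ft"
```

```text
eef_pos: [0.5883, 0.0315, 0.0858]
ft_force: [-1.0, -0.7, 0.9]
eef_pos: [0.5883, 0.0315, 0.085]
ft_force: [-0.6, -0.3, -0.3]
eef_pos: [0.5884, 0.0315, 0.084]
ft_force: [-0.7, 0.3, -0.3]
eef_pos: [0.5883, 0.0316, 0.083]
ft_force: [-0.3, 0.3, -0.1]
```

```bash
python3 - <<'E'
from bench import ctrl
import cv2,numpy as np
im,d=ctrl.grab_frame("side")
print([ (n,[(np.round(m["xyz"],3).tolist(),m["p"]) for m in ctrl.mark_of(n,"side")[:2]]) for n in("cup","wheel_center")],ctrl.get_obs()["eef_pos"],ctrl.get_obs()["ft_force"])
v,u=221,303
a=cv2.resize(im[v-50:v+50,u-65:u+65],None,fx=5,fy=5,interpolation=2)
cv2.imwrite("pics/s2.png",a)
E
```

```text
[('cup', [([0.588, 0.032, 0.091], 0.86)]), ('wheel_center', [([0.554, 0.044, 0.086], 0.59)])] [0.58843591 0.03151596 0.08317612] [-0.23995336  0.16950912 -0.10583921]
```

View pics/s2.png

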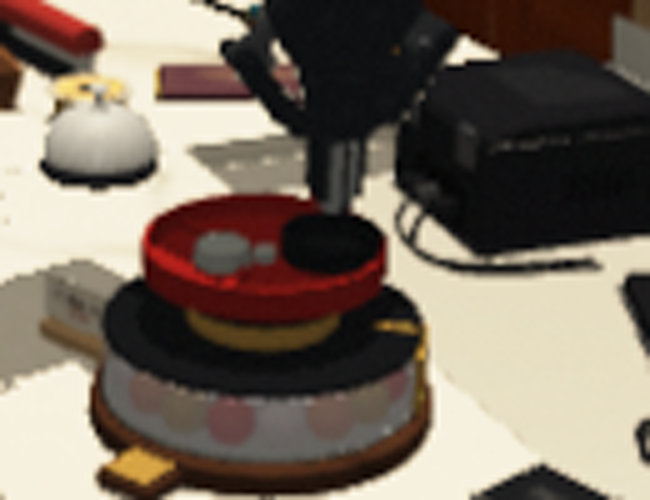

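```bash
python3 - <<'E'
from bench import ctrl
import numpy as np
K=ctrl.get_calibration("side");R=np.array(K["R"])
print("cam",-R.T@K["t"])
for p in([.5885,.0316,.083],[.5885,.0316,.1],[.5885,.0316,.12],[.589,.032,.089],[.555,.043,.089],[.589,.032,.103],[0.555,-.021,.1],[.619,.043,.1]):
    q=R@p+K["t"];print(p,(q[0]/q[2]*K["fx"]+K["cx"]-238)*5,(q[1]/q[2]*K["fy"]+K["cy"]-171)*5)
im,d=ctrl.grab_frame("side")
print(np.round(d[171+36:171+60:2,300:314:2],3))
def xyz(u,v):
    z=d[v,u];return np.round(R.T@(np.array([(u-K["cx"])/K["fx"]*z,(v-K["cy"])/K["fy"]*z,z])-K["t"]),3)
for v in range(203,230,3): print(v,xyz(305,v),xyz(309,v))
E
```

```text
cam [ 0.15917476 -0.78678612  0.4968216 ]
[0.5885, 0.0316, 0.083] 329.95109027887423 263.8821561332436
[0.5885, 0.0316, 0.1] 331.19377599426286 233.9316913635126
[0.5885, 0.0316, 0.12] 332.6764313906267 198.19762146592083
[0.589, 0.032, 0.089] 330.9013915769046 252.9218150675264
[0.555, 0.043, 0.089] 262.69816849558595 254.69235251881358
[0.589, 0.032, 0.103] 331.93046013191974 228.1832761173547
[0.555, -0.021, 0.1] 318.3879133063448 283.6357080508526
[0.619, 0.043, 0.1] 373.087091990443 217.58230468726055
[[0.987 0.977 0.98  0.979 0.98  0.987 1.472]
 [0.987 0.977 0.983 0.976 0.98  0.991 1.456]
 [1.051 0.979 0.982 0.985 0.986 1.436 1.433]
 [1.054 1.05  0.984 0.984 1.037 1.413 1.422]
 [1.025 1.028 1.028 1.025 1.029 1.025 1.015]
 [1.026 1.033 1.036 1.032 1.029 1.025 1.019]
 [1.028 1.027 1.027 1.023 1.027 1.028 1.02 ]
 [0.982 0.981 0.984 0.98  0.    0.982 0.989]
 [0.983 0.985 0.982 0.982 0.984 0.989 0.986]
 [0.99  0.988 0.987 0.985 0.987 0.964 0.965]
 [0.983 0.979 0.978 0.951 0.956 0.961 0.969]
 [0.945 0.947 0.953 0.95  0.959 0.965 0.972]]
203 [0.584 0.022 0.145] [0.593 0.019 0.145]
206 [0.582 0.019 0.139] [0.594 0.02  0.136]
209 [0.584 0.021 0.129] [0.595 0.02  0.128]
212 [0.583 0.019 0.122] [ 0.789  0.378 -0.048]
215 [0.603 0.055 0.096] [0.609 0.045 0.099]
218 [0.603 0.056 0.087] [0.611 0.048 0.089]
221 [0.579 0.009 0.102] [0.589 0.007 0.101]
224 [0.58  0.01  0.093] [0.59  0.006 0.093]
227 [ 0.564 -0.02   0.1  ] [ 0.577 -0.018  0.097]
```

The side view shows the fingertips ending at crop (335, 210). By depth that is z ≈ 0.12, still above the cup and well higher than the reported TCP of 0.083. So the reported height is not the true tip height, and I'll go down guided by force.

```bash
(python3 -m jog '[[0,0,0.06,0],[0,0,0.06,0],[0,0,0,0]]'; python3 -m jog '[[0,0,0.03,0],[0,0,0,0]]';python3 -m jog '[[0,0,0.03,0],[0,0,0,0]]' ) | grep -E "eef|ft|clo";  python3 - <<'E'
from bench import ctrl
import cv2,numpy as np
im,d=ctrl.grab_frame("side")
print(np.round(d[205:232:2,300:314:2],3),ctrl.get_obs()["joint_pos"])
v,u=221,303
cv2.imwrite("pics/s3.png",cv2.resize(im[v-50:v+50,u-65:u+65],None,fx=5,fy=5,interpolation=2))
E
```

```text
clock: 4.08
eef_pos: [0.5873, 0.0314, 0.0693]
ft_force: [-0.2, 0.0, -1.1]
clock: 4.25
eef_pos: [0.588, 0.0315, 0.0674]
ft_force: [-0.4, 0.3, -0.1]
clock: 4.42
eef_pos: [0.5882, 0.0316, 0.0647]
ft_force: [-0.2, 0.5, 0.3]
[[0.    0.973 0.968 0.976 0.979 0.979 1.485]
 [0.987 0.982 0.978 0.979 0.98  0.989 1.463]
 [0.99  0.979 0.983 0.98  0.981 0.989 1.454]
 [0.991 0.985 0.982 0.98  0.985 0.994 1.434]
 [0.988 0.985 0.988 0.984 0.989 0.994 1.421]
 [0.993 0.988 0.984 0.989 0.992 1.    1.02 ]
 [1.029 0.99  0.988 0.991 0.991 1.022 1.017]
 [1.026 1.001 0.991 0.994 0.998 1.026 1.019]
 [0.982 0.982 0.981 0.979 0.981 0.986 0.991]
 [0.985 0.983 0.985 0.983 0.984 0.985 0.988]
 [0.986 0.988 0.987 0.984 0.984 0.963 0.966]
 [0.98  0.982 0.979 0.951 0.954 0.962 0.968]
 [0.95  0.946 0.95  0.952 0.96  0.96  0.974]
 [0.947 0.948 0.952 0.959 0.958 0.968 1.034]] [ 3.18656173e-01  4.02056781e-01 -2.39877079e-02 -1.08178554e-04
 -1.14519974e+00 -3.18639835e-01]
```

View pics/s3.png

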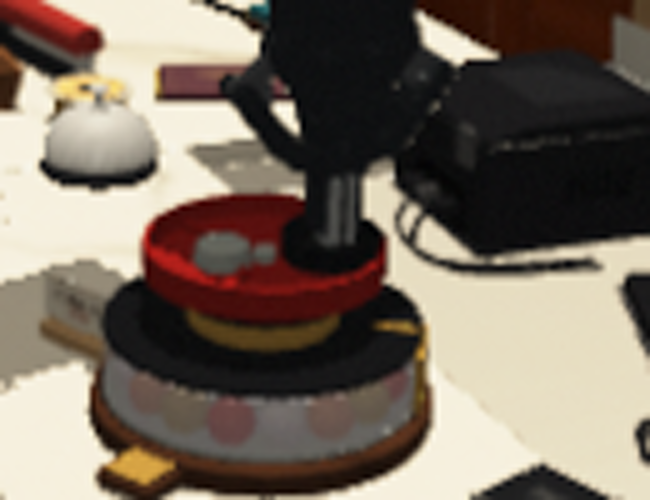

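The fingertips now show inside the cup at (335, 240), with the front wall hiding the very ends. I'll continue down in small steps until contact.

```bash
(python3 -m jog '[[0,0,0.02,0],[0,0,0,0]]'; python3 -m jog '[[0,0,0.02,0],[0,0,0,0]]';python3 -m jog '[[0,0,0.02,0],[0,0,0,0]]'; python3 -m jog '[[0,0,0.01,0],[0,0,0,0]]'; python3 -m jog '[[0,0,0.01,0],[0,0,0,0]]'; python3 -m jog '[[0,0,0.01,0],[0,0,0,0]]' ) | grep -E "eef|ft"
```

```text
eef_pos: [0.5883, 0.0315, 0.0629]
ft_force: [-0.4, 0.1, -0.1]
eef_pos: [0.5882, 0.0315, 0.0608]
ft_force: [-0.3, 0.5, -0.6]
eef_pos: [0.5882, 0.0315, 0.0588]
ft_force: [-1.0, -0.5, 0.8]
eef_pos: [0.5884, 0.0315, 0.058]
ft_force: [1.0, 0.3, -0.6]
eef_pos: [0.5884, 0.0315, 0.057]
ft_force: [-1.0, 0.4, -0.8]
eef_pos: [0.5883, 0.0316, 0.056]
ft_force: [-0.3, 0.5, 0.4]
```

```bash
(python3 -m jog '[[0,0,0.01,0],[0,0,0,0]]'; python3 -m jog '[[0,0,0.01,0],[0,0,0,0]]';python3 -m jog '[[0,0,0.01,0],[0,0,0,0]]'; python3 -m jog '[[0,0,0.01,0],[0,0,0,0]]'; python3 -m jog '[[0,0,0.01,0],[0,0,0,0]]' ) | grep -E "eef|ft"
```

```text
eef_pos: [0.5883, 0.0315, 0.055]
ft_force: [-0.4, 0.0, 0.1]
eef_pos: [0.5885, 0.0315, 0.0542]
ft_force: [0.9, -0.2, -0.1]
eef_pos: [0.5887, 0.0315, 0.0535]
ft_force: [-1.0, 0.6, 2.3]
eef_pos: [0.5886, 0.0315, 0.0523]
ft_force: [-0.1, -0.1, 2.0]
eef_pos: [0.5886, 0.0316, 0.0512]
ft_force: [-0.5, -0.3, 2.5]
```

```bash
(python3 -m jog '[[0,0,0.01,0],[0,0,0,0]]'; python3 -m jog '[[0,0,0.01,0],[0,0,0,0]]';python3 -m jog '[[0,0,0.01,0],[0,0,0,0]]' ) | grep -E "eef|ft"
```

```text
eef_pos: [0.5886, 0.0315, 0.0501]
ft_force: [-0.1, -0.2, 2.0]
eef_pos: [0.5886, 0.0315, 0.0491]
ft_force: [0.8, -0.3, 3.0]
eef_pos: [0.5885, 0.0315, 0.0481]
ft_force: [-0.2, -0.3, 1.0]
```

```bash
cat > look.py <<'E'
from bench import ctrl
import cv2,numpy as np,sys
im,d=ctrl.grab_frame("side")
K=ctrl.get_calibration("side");R,t=np.array(K["R"]),np.array(K["t"])
v,u=np.mgrid[:420,:560];W=(np.stack([(u-K["cx"])/K["fx"]*d,(v-K["cy"])/K["fy"]*d,d],-1)-t)@R
hsv=cv2.cvtColor(im,cv2.COLOR_BGR2HSV)
red=((hsv[...,0]<8)|(hsv[...,0]>172))&(hsv[...,1]>150)&(d>0)&(np.hypot(W[...,0]-.555,W[...,1]-.043)<.07)&(W[...,2]>.06)
print("red z",np.percentile(W[red][:,2],[5,25,50,75,95]).round(4), "rows",np.where(red.any(1))[0][[0,-1]])
for n in("cup","wheel_center","hatch"):print(n,[(np.round(m["xyz"],3).tolist(),round(m["p"],2)) for m in ctrl.mark_of(n,"side")[:1]])
o=ctrl.get_obs();print(o["clock"],o["eef_pos"].round(4),o["ft_force"].round(1),o["joint_pos"].round(3))
if len(sys.argv)>1: cv2.imwrite(sys.argv[1],cv2.resize(im[171:271,238:368],None,fx=5,fy=5,interpolation=2))
E
python3 look.py pics/s4.png
```

```text
red z [0.0782 0.0808 0.0835 0.0886 0.0929] rows [212 237]
cup [([0.588, 0.033, 0.083], 0.6)]
wheel_center [([0.556, 0.042, 0.08], 0.79)]
hatch [([0.627, -0.005, 0.037], 0.93)]
7.0 [0.5885 0.0316 0.0481] [-0.3 -0.7  0.8] [ 0.319  0.416 -0.049 -0.    -1.106 -0.319]
```

View pics/s4.png

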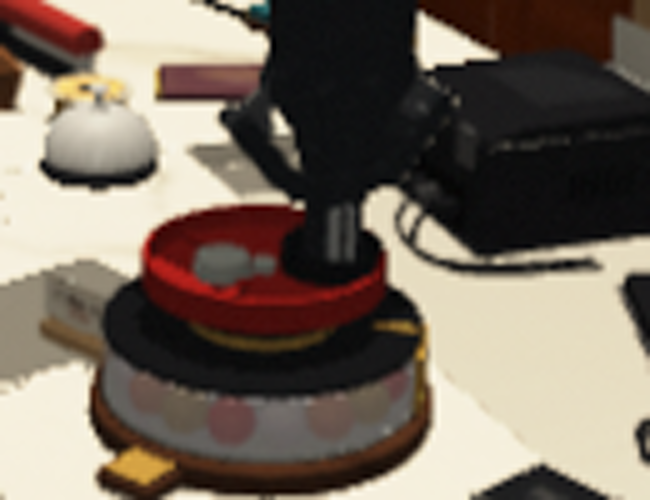

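The wheel face has visibly sunk: it now measures about 0.081, and the brass collar (265, 335) is nearly covered. The teeth are already in the gaps, so I'll push on home and watch the force.

```bash
(python3 -m jog '[[0,0,0.02,0],[0,0,0,0]]'; python3 -m jog '[[0,0,0.02,0],[0,0,0,0]]';python3 -m jog '[[0,0,0.01,0],[0,0,0,0]]';python3 -m jog '[[0,0,0.01,0],[0,0,0,0]]';python3 -m jog '[[0,0,0.01,0],[0,0,0,0]]') | grep -E "eef|ft"; python3 look.py
```

```text
eef_pos: [0.5885, 0.0315, 0.046]
ft_force: [1.4, -1.0, 1.7]
eef_pos: [0.5885, 0.0316, 0.0439]
ft_force: [0.9, -0.5, 1.2]
eef_pos: [0.5885, 0.0316, 0.043]
ft_force: [0.9, -0.3, 0.8]
eef_pos: [0.5885, 0.0316, 0.0421]
ft_force: [1.2, 0.3, 2.6]
eef_pos: [0.5886, 0.0315, 0.0413]
ft_force: [0.3, -0.5, 3.6]
red z [0.0713 0.074  0.0764 0.0814 0.0861] rows [214 240]
cup [([0.586, 0.029, 0.073], 0.59)]
wheel_center [([0.554, 0.044, 0.077], 0.83)]
hatch [([0.624, -0.004, 0.036], 0.96)]
8.0333 [0.5886 0.0315 0.0414] [0.5 0.1 4.4] [ 0.319  0.422 -0.058  0.    -1.09  -0.319]
```

```bash
(python3 -m jog '[[0,0,0.01,0],[0,0,0,0]]'; python3 -m jog '[[0,0,0.01,0],[0,0,0,0],[0,0,0,0]]') | grep -E "eef|ft"
```

```text
eef_pos: [0.5888, 0.0315, 0.0412]
ft_force: [-1.3, 0.7, 9.3]
eef_pos: [0.5891, 0.0315, 0.0411]
ft_force: [-2.9, 1.0, 13.4]
```

The wheel is home with 13 N of press. Now I'll wind clockwise along the circle in small arcs.

```bash
(python3 -m jog '[[0.042,0.019,0,0],[0,0,0,0],[0.042,0.019,0,0],[0,0,0,0]]'; python3 -m jog '[[0.036,0.03,0,0],[0,0,0,0],[0.036,0.03,0,0],[0,0,0,0]]') | grep -E "eef|ft"; python3 look.py
```

```text
eef_pos: [0.5871, 0.0249, 0.0412]
ft_force: [2.2, 6.0, 8.9]
eef_pos: [0.5824, 0.02, 0.0412]
ft_force: [5.5, 12.2, 7.0]
red z [0.0713 0.0741 0.0764 0.0818 0.0864] rows [101 240]
cup [([0.589, 0.024, 0.074], 0.83)]
wheel_center [([0.558, 0.043, 0.076], 0.61)]
hatch [([0.617, -0.011, 0.037], 0.84)]
9.3167 [0.5824 0.02   0.0412] [ 3.9 11.5  8.8] [ 0.3    0.404 -0.085 -0.004 -1.071 -0.298]
```

```bash
(python3 -m jog '[[0.027,0.039,0.005,0],[0,0,0,0],[0.026,0.039,0,0],[0,0,0,0]]'; python3 -m jog '[[0.016,0.044,0.005,0],[0,0,0,0],[0.015,0.044,0,0],[0,0,0,0]]';python3 -m jog '[[0.004,0.047,0,0],[0,0,0,0],[0.004,0.047,0,0],[0,0,0,0]]') | grep -E "eef|ft"; python3 look.py
```

```text
eef_pos: [0.5757, 0.0166, 0.0411]
ft_force: [4.8, 17.7, 7.9]
eef_pos: [0.5683, 0.0133, 0.0411]
ft_force: [8.1, 16.2, 7.6]
eef_pos: [0.5593, 0.0105, 0.0412]
ft_force: [11.3, 8.6, 5.3]
red z [0.0709 0.0742 0.0774 0.0828 0.0869] rows [120 240]
cup [([0.569, 0.006, 0.079], 0.93)]
wheel_center [([0.556, 0.042, 0.076], 0.66)]
hatch [([0.56, -0.042, 0.035], 0.81)]
10.5167 [0.5594 0.0105 0.0412] [9.4 9.6 6.8] [ 2.98e-01  3.59e-01 -1.56e-01 -1.00e-03 -1.04e+00 -2.95e-01]
```

```bash
(python3 -m jog '[[-0.009,0.046,0.01,0],[0,0,0,0],[-0.009,0.046,0,0],[0,0,0,0]]'; python3 -m jog '[[-0.02,0.043,0.005,0],[0,0,0,0],[-0.02,0.042,0,0],[0,0,0,0]]';python3 -m jog '[[-0.03,0.036,0,0],[0,0,0,0],[-0.03,0.036,0,0],[0,0,0,0]]') | grep -E "eef|ft"; python3 look.py
```

```text
eef_pos: [0.5521, 0.0116, 0.0412]
ft_force: [13.9, 6.1, 6.1]
eef_pos: [0.5458, 0.016, 0.0412]
ft_force: [19.4, 5.5, 3.3]
eef_pos: [0.5375, 0.0204, 0.0411]
ft_force: [15.7, 0.2, 5.4]
red z [0.0713 0.0741 0.0767 0.0824 0.0869] rows [132 240]
cup [([0.543, 0.007, 0.072], 0.75)]
wheel_center [([0.557, 0.042, 0.073], 0.62)]
hatch [([0.502, -0.023, 0.036], 0.72)]
11.7167 [0.5375 0.0204 0.0412] [17.   0.7  6.4] [ 0.332  0.318 -0.221  0.004 -1.013 -0.332]
```

```bash
(python3 -m jog '[[-0.039,0.027,0.01,0],[0,0,0,0],[-0.039,0.026,0,0],[0,0,0,0]]'; python3 -m jog '[[-0.04,0.02,0,0],[0,0,0,0],[0,0,0,0]]') | grep -E "eef|ft"; python3 look.py
```

```text
eef_pos: [0.5321, 0.0268, 0.0411]
ft_force: [14.4, -4.4, 11.1]
eef_pos: [0.5302, 0.0291, 0.0411]
ft_force: [15.4, -9.7, 10.7]
red z [0.0719 0.0742 0.0774 0.0826 0.0864] rows [150 240]
cup [([0.533, 0.014, 0.076], 0.77)]
wheel_center [([0.552, 0.044, 0.071], 0.63)]
hatch []
12.5 [0.5302 0.0291 0.0411] [15.6 -9.6 12. ] [ 0.357  0.306 -0.24   0.01  -1.007 -0.359]
```

```bash
(python3 -m jog '[[-0.025,0.02,0,0],[0,0,0,0],[0,0,0,0]]'; python3 -m jog '[[-0.025,0.02,0,0],[0,0,0,0],[0,0,0,0]]';python3 -m jog '[[-0.025,0.02,0,0],[0,0,0,0],[0,0,0,0]]') | grep -E "eef|ft"; python3 look.py
```

```text
eef_pos: [0.5296, 0.0295, 0.0411]
ft_force: [23.3, -19.8, 5.1]
eef_pos: [0.5294, 0.0298, 0.0413]
ft_force: [31.7, -28.7, -0.1]
eef_pos: [0.5292, 0.0302, 0.0414]
ft_force: [40.5, -38.7, -8.8]
red z [0.0714 0.0741 0.0773 0.0828 0.0865] rows [107 240]
cup [([0.528, 0.014, 0.075], 0.84)]
wheel_center [([0.557, 0.044, 0.074], 0.8)]
hatch [([0.481, 0.0, 0.037], 0.78)]
13.45 [0.5293 0.0302 0.0414] [ 39.2 -38.5  -7.4] [ 0.369  0.3   -0.254  0.025 -0.997 -0.378]
```

The TCP has stopped while the force climbs, and the hatch is at −150°, so this is the end stop. I'll relax sideways, press down once more to make sure the wheel is home, then lift.

```bash
(python3 -m jog '[[0.025,-0.02,0.005,0],[0.025,-0.02,0.005,0],[0.025,-0.02,0,0],[0,0,0,0]]'; python3 -m jog '[[0.025,-0.02,0,0],[0,0,0,0],[0,0,0,0]]') | grep -E "eef|ft"; python3 look.py
```

```text
eef_pos: [0.5299, 0.029, 0.041]
ft_force: [10.4, -8.6, 19.5]
eef_pos: [0.5301, 0.0282, 0.0408]
ft_force: [4.8, -1.1, 23.7]
red z [0.0712 0.0741 0.077  0.0825 0.0868] rows [108 240]
cup [([0.531, 0.011, 0.074], 0.62)]
wheel_center [([0.553, 0.043, 0.075], 0.55)]
hatch [([0.482, 0.002, 0.035], 0.88)]
14.2333 [0.5302 0.0282 0.0409] [ 4.2 -1.1 23.2] [ 0.352  0.308 -0.237  0.006 -1.011 -0.353]
```

```bash
(python3 -m jog '[[0,0,-0.03,0],[0.02,-0.015,0,0],[0.03,-0.02,0,0],[0,0,0,0]]'; python3 -m jog '[[0,0,-0.02,0],[0,0,0,0],[0,0,0,0]]') | grep -E "eef|ft"; python3 look.py
```

```text
eef_pos: [0.53, 0.0237, 0.041]
ft_force: [1.0, 2.3, 16.2]
eef_pos: [0.5278, 0.0234, 0.0411]
ft_force: [1.8, 1.0, 9.9]
red z [0.0716 0.074  0.0771 0.0824 0.0865] rows [143 240]
cup [([0.529, 0.008, 0.078], 0.76)]
wheel_center [([0.554, 0.042, 0.076], 0.74)]
hatch [([0.48, 0.001, 0.036], 0.87)]
15.0167 [0.5278 0.0234 0.0412] [0.9 1.4 9.7] [ 3.410e-01  3.120e-01 -2.280e-01  1.000e-03 -1.027e+00 -3.410e-01]
```

```bash
(python3 -m jog '[[0,0,-0.02,0],[0,0,-0.01,0],[0,0,-0.05,0],[0,0,-0.1,0],[0,0,-0.1,0]]'; python3 -m jog '[[0,0,-0.4,0],[0,0,-0.4,0],[0,0,0,0],[0,0,0,0]]') | grep -E "eef|ft"; python3 look.py pics/end.png
```

```text
eef_pos: [0.5249, 0.0225, 0.0678]
ft_force: [0.4, 0.4, 0.4]
eef_pos: [0.5275, 0.0232, 0.1514]
ft_force: [0.8, -0.6, -0.9]
red z [0.0718 0.0742 0.0777 0.0827 0.0866] rows [ 87 240]
cup [([0.53, 0.015, 0.075], 0.6)]
wheel_center [([0.555, 0.043, 0.076], 0.79)]
hatch [([0.482, 0.003, 0.035], 0.93)]
15.9667 [0.525  0.0227 0.1468] [-0.2  0.8  0.3] [ 0.341  0.229 -0.053 -0.    -1.291 -0.341]
```

View pics/end.png

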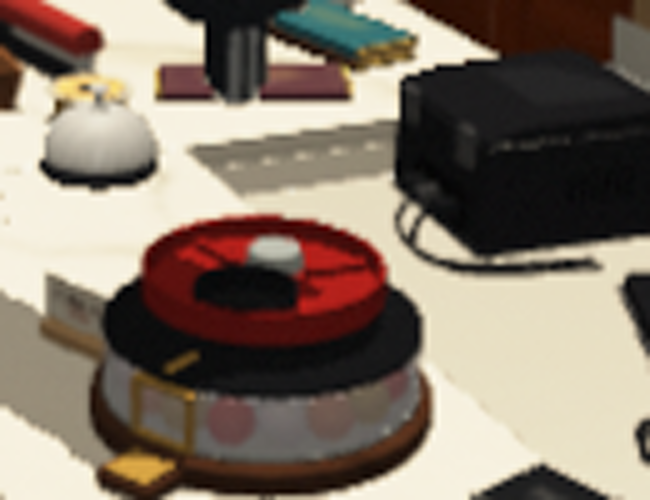

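The picture shows the wheel fully down, the hatch at (163, 412) right above the lip at (143, 467), and the arm clear of everything. I'll hand it in.

```bash
python3 -c "
from bench import ctrl
print(ctrl.close_job())"
```

```text
the job is handed in; nothing more can be done
None
```

The job is handed in: the last measurements and picture show the wheel fully home, the drum at its end stop with the hatch over the outlet lip, and the arm clear; I did not re-measure the bystanders after the start, and the hand-in returned no verdict.

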